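# Deburr the mouth of an ornament case

### The job

The ornament case lies mouth down: turn it over so that it sits flat on the bench with its round mouth up, and let go of it. Then take the spring-bladed deburring tool from its stand and, pressing lightly, run its tip once all the way round the edge of the mouth, starting at the side where the brass neck is, going anticlockwise seen from above and finishing at the neck side again, keeping it touching. Hang the tool back upright in the stand, leave the case mouth up, and do not disturb the other things.

Things in the scene. Friction and masses are not known exactly. Their poses are not given: they have to be found in the camera images.
- case: Square ornament case of yellow plastic, 56 x 56 mm, 44 mm tall, about 0.2 kg; round blind mouth 40 mm across, 30 mm deep, in the middle of one 56 x 56 face. Origin: centre of the mouth, level with that face. z axis: from the mouth into the case to its back (z = 44 mm): up at the start, down when the mouth is up. y axis: out through the neck. Faces across x (at +-28 mm) are plain, good to grip
- case_neck (a point): End of the case's brass neck (14 mm across, 10 mm long) in the middle of one side face: at y = 38, z = 22 mm of the case. The case stands steadily on its back, its mouth or the side facing away from the neck. Tilting a gripper from 45 degrees one way to 45 the other gives a quarter turn per grasp: stand it neck up, let go, grip again and turn once more
- case_mouth (a point): Centre of the case's mouth (same point as the case's origin); the edge to deburr is the circle of 20 mm radius about it, in the plane of the mouth's face.
- deburrer: Round hand tool, 0.135 kg, upright in its stand, blade down. Origin: centre of the underside of its black guard (60 mm across, 6 mm thick); z axis: up. Wooden handle above, 24 to 26 mm across, up to z = 66 mm (grip from above near z = 40). Below, a steel nose 16 mm across down to z = -36 mm and a sprung blade pin, 6 mm, with a ball end of 14 mm, down to z = -60 mm
- blade_tip (a point): Lowest point of the blade's rounded end, on the tool's axis; 60 mm below the tool's origin when the spring is not pressed.
- blade (a joint): How far the sprung blade is pushed up into the tool, m: 0 free, 0.012 at its stop. The spring pushes with 0.5 N at 0 plus 0.25 N per mm; 3 to 8 mm is a good light pressure. At the stop it is rigid.
- stand: Fixed wooden tool stand, 100 x 100 mm, 82 mm tall; its top plate, 10 mm thick, has a 36 mm hole in the middle through which the tool's nose hangs, the guard resting on the plate. Origin: centre of its underside; open below the plate towards its own +x and -x.
- stand_hole (a point): Centre of the stand's hole at the level of the plate's top, 82 mm above the bench; the tool's origin rests here, up to 10 mm to either side.
- medal_a: Bystander: finished round yellow ornament with a brass neck, 74 mm across, 26 mm tall, lying flat; origin under its centre.
- medal_b: Bystander: a second finished round ornament, same as the other.
- carton: Bystander: cardboard gift carton, 90 mm cube; origin under its centre.
- flask: Bystander: steel flask, 70 mm across, 160 mm tall; origin under its centre.
There are look-alikes about, which are no part of the job. Leave any orange or purple look-alike of the stand alone.

How it is judged:
By the outcome, as a careful person would: the job done as asked, in the order asked, and still so for the second after the job is handed in, with the robot touching nothing.
It also fails if it takes over 72 s, if anything falls off the work surface, if the arm or the gripper's body presses on something with over 40 N, if the wrist force passes 120 N, or if a joint passes its speed limit or range.

### The arm

A 7-joint arm with a two-finger parallel gripper is mounted at the origin on the work surface. World frame = base frame: x ahead of the robot, y to its left, z up, the work surface at z = 0. Lengths are in m, angles in rad, forces in N, time in s.
With the tool pointing down it reaches from about 0.4 to 0.85 m from the base axis. Payload 4.5 kg.
Tool frame: the origin (TCP) lies between the finger pads; the fingertips stand 25 mm ahead of it and the grasp point (between the pads) lies 6 mm ahead of it (arm.tcp_to_tips is the distance from the TCP to the fingertips, in m); z points along the fingers, y is the line along which they close (so a half turn about z gives the same grasp; the last joint's range is limited). The gripper opens to 88 mm and grips with 3 to 60 N. Pads are 18 mm wide; open, the fingers measure 123 mm over their backs; the gripper's body (75 mm by 187 mm) begins 45 mm behind the grasp point.
Start: joints at [1.153, 0.689, -0.195, 1.565, 0.157, 0.902, -0.215], TCP at [0.273, -0.562, 0.238] pointing down, gripper open.
Joint ranges: [-3.01, 3.01], [-0.46, 2.08], [-1.47, 1.51], [0.13, 2.56], [-1, 4.14], [0.04, 2.09], [-2.66, 2.66]. Speed limits (rad/s): [2.57, 2.57, 3.14, 3.14, 3.14, 3.14, 3.14].

### API

Orientations are given as a unit quaternion [x, y, z, w].
In Python, from bench import arm gives the robot as it stands. Calls block until the motion is done:
- arm.move_ptp(position, orientation): joint-space move of the TCP to a pose.
- arm.line_to(position, attitude=None, v=0.15): straight line of the TCP; attitude=None keeps the orientation; v is the mean speed in m/s.
- arm.move_joints(angles): joint-space move.
- arm.open_gripper() and arm.grab(): open the fingers fully, or close them until they stop; the grip force is fixed at half the most.
- arm.hold(seconds).
- arm.ik(position, orientation): joint angles nearest the present ones, or None.
- arm.read_camera(name): name is "side" or "top"; returns (picture, depth): 384x512x3 uint8, red, green, blue; 384x512 float32, m along the optical axis (not along the pixel's ray), 0 where there is no reading.
- arm.get_calibration(name): a dict with "fx", "fy", "cx", "cy" (pixels), "dist_coeffs" ([k1, k2, p1, p2, k3] as OpenCV has them; the pictures are not rectified), "eye" and "orientation" of the camera in the world. Camera axes: x right, y down, z forward; pixel columns grow to the right and rows downward; lengths in m; the calibration is good to about 2 mm. A picture is of the moment at which its call begins. get_calibration takes no time and is no camera call.
A pose or a line that the arm cannot do raises arm.Unreachable and nothing moves.
- arm.close_job(): hands the job in; it is judged then, once.
Readings, each from a call of its own:
- arm.current_clock(): time.
- arm.current_qpos(): joint angles.
- arm.current_joint_vel(): joint speeds.
- arm.current_joint_torque(): joint torques, N m.
- arm.current_ee_pos(): TCP position.
- arm.current_orientation(): TCP orientation.
- arm.current_force(): force on the tool from outside, world axes, zero at the start.
- arm.current_wrist_torque(): the same for the moment, N m.
- arm.current_gripper_width(): opening from 0.0 (shut) to 1.0 (fully open).
- arm.current_gripper_force(): force on a finger pad.
Only numpy, scipy, OpenCV 4.12 (cv2) and the standard library are available. Lean on these libraries where they do the work, as an engineer would, in place of code of your own. Each camera call takes 0.05 s, during which the arm holds its last target. There are 200 camera calls.

## Working session

There is one attempt and no reset: what is moved stays moved. The work goes in short steps, each a Python script; the robot and the scene stay as the last script left them, time stands still between calls to the robot, and variables do not carry over. Pictures are saved under pics/ and viewed, at most 10 in all, crops included, and the job is handed in when it is done.

```bash
mkdir -p pics; ls
cat > h.py <<'E'
import numpy as np, cv2
from scipy.spatial.transform import Rotation as R
from bench import arm
def cam(n):
    c=arm.get_calibration(n); K=np.array([[c['fx'],0,c['cx']],[0,c['fy'],c['cy']],[0,0,1.]])
    return K,np.array(c['dist_coeffs'],float),np.array(c['eye']),R.from_quat(c['orientation']).as_matrix()
def cloud(n,depth):
    K,d,e,M=cam(n); h,w=depth.shape
    uv=np.stack(np.meshgrid(np.arange(w),np.arange(h)),-1).reshape(-1,1,2).astype(float)
    p=cv2.undistortPoints(uv,K,d).reshape(h,w,2)
    return np.dstack([p,np.ones((h,w))])*depth[...,None]@M.T+e
def proj(n,P):
    K,d,e,M=cam(n); return cv2.projectPoints((np.atleast_2d(P)-e)@M,np.zeros(3),np.zeros(3),K,d)[0].reshape(-1,2)
E
python3 - <<'E'
from h import *
for n in('top','side'):
    p,d=arm.read_camera(n); np.savez('s_'+n,p=p,d=d)
    cv2.imwrite(f'pics/{n}0.png',p[...,::-1])
    print(n,arm.get_calibration(n))
print(arm.current_clock(),arm.current_orientation(),arm.tcp_to_tips)
E
```

```text
pics
top {'fx': 377.12836038612465, 'fy': 377.12836038612465, 'cx': 251.9770529464831, 'cy': 190.8447821276406, 'dist_coeffs': array([0.00957219, 0.        , 0.        , 0.        , 0.        ]), 'eye': array([ 0.32183621, -0.04359255,  0.98639562]), 'orientation': array([ 0.70691061, -0.70218634,  0.06191941, -0.05811815])}
side {'fx': 384.714631194606, 'fy': 384.714631194606, 'cx': 254.35351635121552, 'cy': 187.93447707199806, 'dist_coeffs': array([-0.02757758,  0.        ,  0.        ,  0.        ,  0.        ]), 'eye': array([0.0855445 , 0.71169603, 0.58410733]), 'orientation': array([-0.21154029,  0.84336307, -0.48203762,  0.10783861])}
0.1 [ 9.74582860e-01  2.24025809e-01 -2.32108567e-04 -7.94939782e-04] 0.025
```

View pics/top0.png

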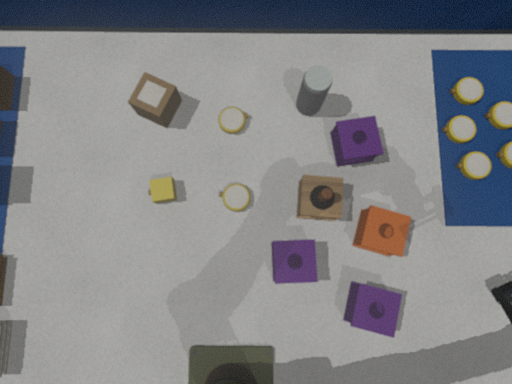

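View pics/side0.png

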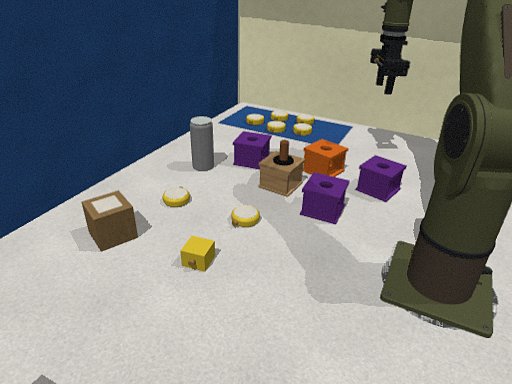

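Top view: the yellow square case is at (163,190) with its neck to the left at (152,190). The wooden stand with the tool is at (321,198). The purple stands (357,140), (295,261), (373,309) and the orange one (383,231) are look-alikes and hold no tool. Only the wooden one fits, and I'll confirm it in a crop.

Run:
```python
from h import *
S={n:np.load(f's_{n}.npz') for n in('top','side')}
C={n:cloud(n,S[n]['d']) for n in S}
def rep(name,P):
    r=cv2.minAreaRect(P[:,:2].astype(np.float32)*1000); print(name,len(P),'z',np.round(np.percentile(P[:,2],[2,50,98]),4),'med',np.round(np.median(P[:,:2],0),4),'rect',np.round(r[0],1),np.round(r[1],1),round(r[2],1))
for n in S:
    p=S[n]['p'];c=C[n];hsv=cv2.cvtColor(p,cv2.COLOR_RGB2HSV)
    near=lambda x,y,r:(np.hypot(c[...,0]-x,c[...,1]-y)<r)
    print(n,'bench z',np.median(c[...,2][near(.35,.1,.04)]))
    k=proj(n,[0,0,0]); 
    u,v=(162,190); 
    if n=='top': cc=c[190,162]; ss=c[210,310]; print(cc,ss)
    m=near(cc[0],cc[1],.07)&(hsv[...,1]>110)&(c[...,2]>.008)
    rep('case all',c[m]); rep('case top',c[m&(c[...,2]>.040)]); 
    mb=m&(c[...,2]<.034)&(c[...,2]>.012);rep('case low',c[mb])
    ms=near(ss[0],ss[1],.12)&(c[...,2]>.074)&(c[...,2]<.085)&(hsv[...,0]>5)&(hsv[...,0]<25)&(hsv[...,1]<185)
    rep('plate',c[ms])
    mh=near(ss[0],ss[1],.09)&(c[...,2]>.12); rep('handle',c[mh])
    mt=mh&(c[...,2]>.143); rep('handle top',c[mt])
    mg=near(ss[0],ss[1],.09)&(c[...,2]>.0855)&(c[...,2]<.095); rep('guard',c[mg])
t=S['top']['p']; s=S['side']['p']
a=cv2.resize(t[165:235,280:360],(400,350),interpolation=2); b=cv2.resize(t[165:215,135:195],(400,333),interpolation=2)
a2=cv2.resize(s[130:200,245:325],(400,350),interpolation=2)
b=cv2.copyMakeBorder(b,0,17,0,0,0)
cv2.imwrite('pics/crop.png',np.hstack([a[:,:],b])[...,::-1])
```

```text
top bench z -0.0003140707361825035
[0.48415906 0.17967152 0.04373288] [ 0.43138645 -0.18862678  0.08016111]
case all 471 z [0.0307 0.0435 0.047 ] med [0.4865 0.1803] rect [486.7 184.3] [53.3 60.2] 8.6
case top 431 z [0.0407 0.0438 0.047 ] med [0.4867 0.1813] rect [487.  182.3] [53.3 56. ] 8.5
case low 19 z [0.0246 0.0307 0.0338] med [0.4717 0.1626] rect [478.  176.5] [38.  63.6] 29.8
plate 1225 z [0.0782 0.0817 0.0845] med [ 0.4685 -0.215 ] rect [ 467.3 -217.4] [103.4 100.3] 86.0
handle 128 z [0.1234 0.1445 0.1479] med [ 0.4618 -0.215 ] rect [ 462.4 -216.1] [23.4 26. ] 5.3
handle top 83 z [0.1432 0.1455 0.1483] med [ 0.4643 -0.2176] rect [ 462.3 -216.6] [23.2 24.7] 39.4
guard 321 z [0.0856 0.0877 0.0908] med [ 0.4573 -0.2098] rect [ 430.9 -204.2] [ 86.8 165.2] 77.9
side bench z 0.0005765829048329785
case all 850 z [0.0096 0.0423 0.0464] med [0.4795 0.1946] rect [487.  185.3] [57.1 67.5] 8.1
case top 463 z [0.0407 0.0445 0.0465] med [0.486 0.184] rect [488.  180.6] [56.3 58.4] 9.6
case low 276 z [0.0124 0.024  0.0337] med [0.4735 0.2055] rect [473.  192.6] [77.4 40.7] 53.3
plate 459 z [0.0744 0.0826 0.0847] med [ 0.4549 -0.1931] rect [ 428.6 -213.8] [103.5 176.9] 84.4
handle 97 z [0.1214 0.1371 0.148 ] med [ 0.4588 -0.2105] rect [ 461.6 -215.1] [23.2 23.8] 85.1
handle top 30 z [0.1431 0.1459 0.1481] med [ 0.4605 -0.2147] rect [ 461.3 -216.6] [20.2 22.1] 85.1
guard 144 z [0.0861 0.0889 0.0927] med [ 0.456  -0.2094] rect [ 461.3 -216.7] [57.8 55.9] 32.4
```

View pics/crop.png

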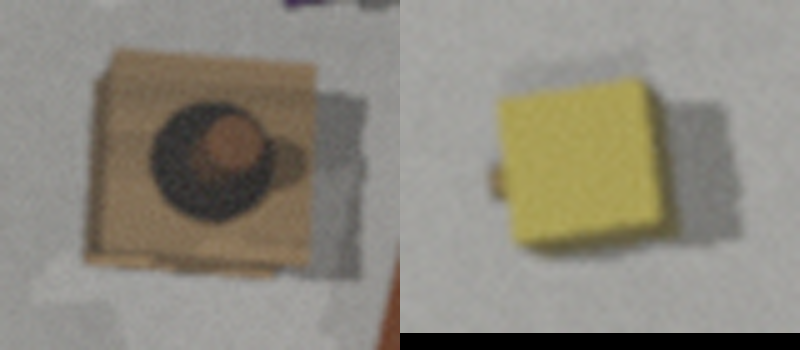

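The crop confirms it: the wooden stand holds the tool (brown handle and black guard), and the case's neck is on its +y side. The measured sizes match: plate 100 mm square at z = 82 mm, handle top at 146 mm, case 56 mm wide and 44 mm tall. Next I check reachability, then do the first quarter turn.

```bash
cat >> h.py <<'E'
def att(a,psi,flip=False):
    "tilt a (deg) about case x axis (yaw psi deg); fingers close along case x"
    c=R.from_euler('z',psi,degrees=True).apply([1,0,0])*(-1 if flip else 1)
    z=R.from_rotvec(np.radians(a)*R.from_euler('z',psi,degrees=True).apply([1,0,0])).apply([0,0,-1.])
    return R.from_matrix(np.c_[np.cross(c,z),c,z]).as_quat()
def tcp(g,q,back=0.): return np.array(g)-R.from_quat(q).apply([0,0,.006+back])
E
python3 - <<'E'
from h import *
for fl in(0,1):
  for psi in(8.7,):
    for a in(-45,-22,0,22,45):
      for g in([.4873,.1815,.023],[.4873,.1815,.12]):
        for b in(0,.09):
          q=att(a,psi,fl); s=arm.ik(tcp(g,q,b),q); print(fl,a,g[2],b,None if s is None else np.round(s,2))
E
```

```text
0 -45 0.023 0 [-1.24  1.35  0.84  1.74 -0.28  0.75 -0.34]
0 -45 0.023 0.09 [-1.1   1.1   0.39  1.62  0.29  1.   -0.89]
0 -45 0.12 0 [-0.82  0.97  0.01  1.73  0.67  1.1  -1.18]
0 -45 0.12 0.09 [-0.9   0.9   0.    1.6   0.57  1.28 -1.09]
0 -22 0.023 0 [-0.97  1.07  0.56  1.92 -0.35  0.44 -0.15]
0 -22 0.023 0.09 [-0.56  0.84 -0.25  1.84  0.7   0.85 -1.17]
0 -22 0.12 0 [-0.57  0.8  -0.15  1.88  0.64  0.78 -1.07]
0 -22 0.12 0.09 [-0.65  0.69 -0.1   1.78  0.48  0.96 -0.92]
0 0 0.023 0 [-0.47  0.91  0.03  2.02 -0.12  0.21 -0.17]
0 0 0.023 0.09 [-0.29  0.75 -0.26  1.98  0.4   0.46 -0.69]
0 0 0.12 0 [-0.28  0.74 -0.27  1.98  0.4   0.48 -0.69]
0 0 0.12 0.09 [-0.16  0.61 -0.46  1.9   0.39  0.72 -0.7 ]
0 22 0.023 0 [ 0.11  1.   -0.53  2.03  0.33  0.17 -0.36]
0 22 0.023 0.09 [ 0.24  0.86 -0.64  2.01  0.25  0.37 -0.29]
0 22 0.12 0 [ 0.17  0.83 -0.64  2.01  0.21  0.36 -0.32]
0 22 0.12 0.09 [ 0.3   0.71 -0.73  1.94  0.13  0.58 -0.24]
0 45 0.023 0 [ 0.49  1.25 -0.83  1.95  0.05  0.29  0.17]
0 45 0.023 0.09 [ 0.61  1.15 -0.87  1.92  0.02  0.48  0.2 ]
0 45 0.12 0 [ 0.51  1.07 -0.88  1.97 -0.09  0.4   0
[... 527 characters left out ...]
  -2.6 ]
1 0 0.023 0 [ 0.2   1.27 -1.26  1.98  1.4   1.17  1.59]
1 0 0.023 0.09 [-0.75  0.82  0.53  2.01 -0.81  0.54 -2.63]
1 0 0.12 0 [-0.75  0.8   0.53  2.   -0.78  0.55 -2.65]
1 0 0.12 0.09 [ 0.22  0.88 -1.25  1.88  0.93  1.14  1.9 ]
1 22 0.023 0 [-0.06  0.96 -0.24  2.04 -0.94  0.23 -2.27]
1 22 0.023 0.09 [-0.12  0.79 -0.03  2.03 -0.86  0.48 -2.33]
1 22 0.12 0 [-0.19  0.76 -0.03  2.03 -0.87  0.48 -2.39]
1 22 0.12 0.09 [-0.2   0.62  0.1   1.97 -0.72  0.7  -2.51]
1 45 0.023 0 [ 0.37  1.17 -0.61  1.96 -0.67  0.34 -2.28]
1 45 0.023 0.09 [ 0.23  0.98 -0.18  1.94 -0.99  0.75 -1.96]
1 45 0.12 0 [ 0.25  0.94 -0.4   1.99 -0.92  0.58 -2.14]
1 45 0.12 0.09 [ 0.14  0.81 -0.02  1.93 -0.97  0.95 -2.06]
```

```bash
cat >> h.py <<'E'
def quarter(xy,psi,h0,h1,lift=.12):
    "grip at centre height h0 with tilt -45, turn +90 about case x, set down with centre at h1, back off"
    q=att(-45,psi); arm.move_ptp(tcp([*xy,h0],q,.12),q)
    arm.line_to(tcp([*xy,h0],q)); arm.grab(); print('w',arm.current_gripper_width()*.088,arm.current_gripper_force(),arm.current_clock())
    arm.line_to(tcp([*xy,lift],q))
    for a in(-15,15,45): q=att(a,psi); arm.line_to(tcp([*xy,lift],q),q,v=.1)
    f0=np.array(arm.current_force()); arm.line_to(tcp([*xy,h1+.015],q)); arm.line_to(tcp([*xy,h1+.001],q),v=.04)
    print('dF',np.array(arm.current_force())-f0,arm.current_ee_pos(),arm.current_clock())
    arm.open_gripper(); arm.line_to(tcp([*xy,h1],q,.12)); print(arm.current_clock())
def snap(tag):
    o={}
    for n in('top','side'):
        p,d=arm.read_camera(n); np.savez(f's_{n}',p=p,d=d); cv2.imwrite(f'pics/{tag}_{n}.png',p[...,::-1]); o[n]=(p,cloud(n,d))
    return o
def rep(name,P):
    if len(P)<5: return print(name,len(P))
    r=cv2.minAreaRect(P[:,:2].astype(np.float32)*1000); print(name,len(P),'z',np.round(np.percentile(P[:,2],[2,50,98]),4),'rect',np.round(r[0],1),np.round(r[1],1),round(r[2],1))
E
python3 - <<'E'
from h import *
xy=[.4873,.1815]; psi=8.7
p=arm.current_ee_pos(); q0=arm.current_orientation(); 
q=att(-45,psi); s=arm.ik(tcp([*xy,.023],q,.12),q); print(s)
arm.line_to([p[0],p[1],.34],v=.3)
arm.move_ptp([.45,.1,.34],att(0,psi)); print(arm.current_clock())
quarter(xy,psi,.022,.028)
q=att(-45,psi); arm.move_ptp([.487,.1,.25],att(0,psi));
o=snap('q1')
for n,(p,c) in o.items():
    hsv=cv2.cvtColor(p,cv2.COLOR_RGB2HSV); near=np.hypot(c[...,0]-xy[0],c[...,1]-xy[1])<.07
    m=near&(hsv[...,1]>110)&(c[...,2]>.008)&(c[...,2]<.09)
    rep(n+' all',c[m]); rep('top',c[m&(c[...,2]>.05)&(c[...,2]<.06)]); rep('neck',c[m&(c[...,2]>.062)])
E
```

```text
[-1.02055052  1.04265292  0.19864308  1.57157013  0.43371983  1.13426994
 -1.02647025]
3.025
w 0.05559246198856772 29.95721180399414 5.7
dF [ 0.77151993 -0.45162147  4.17164938] [0.48865991 0.17749111 0.03367993] 9.6917
11.2667
top all 75 z [0.0286 0.0557 0.0588] rect [498.8 184.1] [31.6 42.6] 5.2
top 68 z [0.0526 0.0559 0.0588] rect [491.4 187.7] [49.7 26.7] 66.7
neck 0
side all 851 z [0.0086 0.0469 0.0663] rect [488.4 182. ] [58.2 46.7] 7.5
top 350 z [0.0514 0.0565 0.0582] rect [488.2 182.6] [57.3 45. ] 8.5
neck 30 z [0.0628 0.0666 0.0686] rect [488.9 182.4] [12.8 13.4] 70.3
```

Run:
```python
from h import *
xy=[.4883,.1820]; psi=8.3
quarter(xy,psi,.028,.022)
arm.move_ptp([.46,-.06,.30],att(0,0)); print(arm.current_clock())
o=snap('q2')
for n,(p,c) in o.items():
    hsv=cv2.cvtColor(p,cv2.COLOR_RGB2HSV); near=np.hypot(c[...,0]-xy[0],c[...,1]-xy[1])<.07
    m=near&(hsv[...,1]>110)&(c[...,2]>.008)&(c[...,2]<.09)
    rep(n+' all',c[m]); rep('top',c[m&(c[...,2]>.04)&(c[...,2]<.048)]); rep('hole',c[near&(c[...,2]<.036)&(np.hypot(c[...,0]-xy[0],c[...,1]-xy[1])<.0225)])
a=[cv2.resize(o['top'][0][160:220,130:200],(400,343),interpolation=2),cv2.resize(o['side'][0][220:280,160:230],(400,343),interpolation=2)]
cv2.imwrite('pics/q2c.png',np.hstack(a)[...,::-1])
```

```text
w 0.05568230176221284 29.999241926707327 14.7583
dF [ 1.0145077  -0.85347023  0.11618705] [0.48893265 0.17770999 0.02706652] 18.75
20.325
21.2833
top all 289 z [0.0113 0.043  0.0466] rect [487.9 182.1] [53.1 52.6] 8.2
top 224 z [0.0406 0.0435 0.0466] rect [487.9 182.1] [53.1 52.6] 8.2
hole 153 z [0.0099 0.0139 0.0336] rect [492.7 188.8] [30.5 33.8] 88.6
side all 848 z [0.0097 0.0347 0.046 ] rect [489.1 182.3] [58.  58.9] 7.3
top 325 z [0.0406 0.0443 0.0464] rect [489.3 182.1] [57.4 58.5] 7.8
hole 96 z [0.014  0.0264 0.0357] rect [498.7 170.4] [37.4 13.3] 39.1
```

View pics/q2c.png

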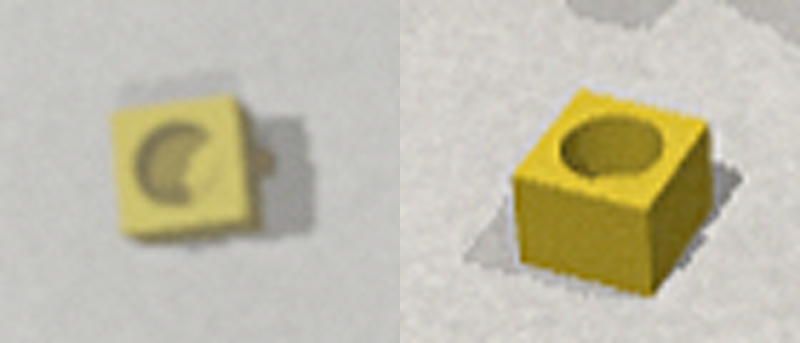

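Mouth is up, with the hole centred on the case in both views (right crop (612,162)), and the neck is at left crop (262,162), i.e. world -y. The measured centre agrees with the gripper's release pose. Now the tool.

Run:
```python
from h import *
t=np.array([.4615,-.2165]); q=att(0,0)
arm.move_ptp([*t,.25],q); arm.line_to([*t,.128],v=.12)
F0=np.array(arm.current_force()); arm.grab(); print('w',arm.current_gripper_width()*.088,arm.current_clock(),arm.current_ee_pos(),np.array(arm.current_force())-F0)
arm.line_to([*t,.30],v=.15)
print(np.array(arm.current_force())-F0)
arm.move_ptp([.4886,.1821,.30],q); print(arm.current_clock(),arm.current_ee_pos(),np.array(arm.current_force())-F0)
o=snap('t1')
e=arm.current_ee_pos()
for n,(p,c) in o.items():
    near=np.hypot(c[...,0]-e[0],c[...,1]-e[1])<.06
    for a,b in((.18,.195),(.197,.205),(.207,.214),(.215,.225),(.226,.245),(.2525,.262)):
        m=near&(c[...,2]>a)&(c[...,2]<b); P=c[m]
        if len(P)>4: print(n,a,len(P),'med',np.round(np.median(P,0),4)); rep('',P)
y,x=proj('side',[e[0],e[1],.24])[0][::-1].astype(int); 
cv2.imwrite('pics/t1c.png',cv2.resize(o['side'][0][y-60:y+60,x-60:x+60],(600,600),interpolation=2)[...,::-1]); print(x,y)
```

```text
w 0.024684296488684823 24.2333 [ 0.46158209 -0.21649419  0.12797532] [-0.33373947  0.06183264 -1.37736375]
[-0.14844119  0.93113406 -2.20909381]
27.0167 [0.48914726 0.18047418 0.29959804] [ 0.14966646 -0.11741309 -2.41409357]
side 0.197 25 med [0.4866 0.182  0.2021]
 25 z [0.1971 0.2021 0.2046] rect [488. 181.] [12.   6.6] 35.2
side 0.207 8 med [0.4879 0.1794 0.2117]
 8 z [0.2089 0.2117 0.2138] rect [488.3 179.6] [4.1 2.6] 36.8
side 0.215 24 med [0.4857 0.1831 0.222 ]
 24 z [0.2184 0.222  0.2246] rect [486.9 183. ] [13.9  7.1] 28.9
side 0.226 64 med [0.4856 0.1832 0.2351]
 64 z [0.2269 0.2351 0.2429] rect [487.2 181.7] [15.4  8.3] 36.2
side 0.2525 324 med [0.4815 0.1884 0.2601]
 324 z [0.255  0.2601 0.2616] rect [488.2 179.4] [59.1 57.3] 40.3
191 165
```

View pics/t1c.png

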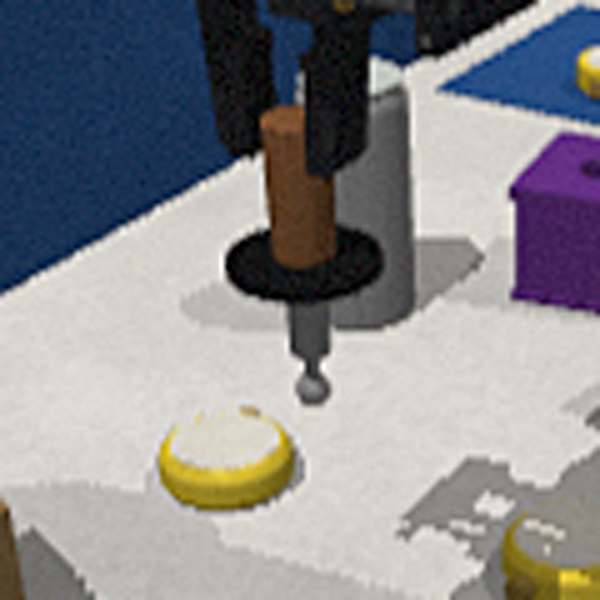

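The crop shows the tool hanging plumb: handle top at (285,115), guard at (305,265), ball at (313,390). Next a ray check of the ball and guard against the TCP after settling.

Run:
```python
from h import *
print(arm.current_ee_pos(),arm.current_orientation(),att(0,0))
e=np.array(arm.current_ee_pos()); p,d=arm.read_camera('side'); c=cloud('side',d)
near=np.hypot(c[...,0]-e[0],c[...,1]-e[1])<.03
K,D,eye,M=cam('side')
def ray(uv,z):
    r=M@np.append(cv2.undistortPoints(np.array([[uv]],float),K,D).ravel(),1); return eye+r*(z-eye[2])/r[2]
for nm,z0,z1 in(('ball',.190,.2068),('nose',.218,.244)):
    m=near&(c[...,2]>z0)&(c[...,2]<z1); v,u=np.nonzero(m)
    uv=[(u.min()+u.max())/2,(v.min()+v.max())/2]; mu=[u.mean(),v.mean()]
    z=e[2]-.046-.053 if nm=='ball' else np.median(c[...,2][m])
    print(nm,len(u),uv,mu,'expected',proj('side',[e[0],e[1],z]),'ray',ray(mu,z),'surf',c[m].mean(0))
G=c[np.hypot(c[...,0]-e[0],c[...,1]-e[1])<.04]; G=G[(G[:,2]>.254)&(G[:,2]<.2615)]
(x,y),r=cv2.minEnclosingCircle(G[:,:2].astype(np.float32)*1000);print('guard',x,y,r,np.percentile(G[:,2],[50,95]))
print(arm.current_ee_pos())
```

```text
[0.4891786  0.18044453 0.29966322] [ 7.08089099e-01  7.06122912e-01 -4.56531270e-04  2.28645727e-04] [0.70710678 0.70710678 0.         0.        ]
ball 31 [np.float64(193.0), np.float64(182.0)] [np.float64(193.2258064516129), np.float64(182.4516129032258)] expected [[192.72959757 183.06708567]] ray [0.48973867 0.17796607 0.20066322] surf [0.48779148 0.18053225 0.20250742]
nose 92 [np.float64(192.0), np.float64(170.5)] [np.float64(192.40217391304347), np.float64(170.15217391304347)] expected [[191.78623623 169.39837872]] ray [0.48635562 0.18238569 0.23124639] surf [0.48649348 0.18219973 0.23109003]
guard 489.1324157714844 177.787109375 30.989194869995117 [0.26017593 0.2611139 ]
[0.48910539 0.18067155 0.29975745]
```

Run:
```python
from h import *
C=np.array([.4886,.1821]); off=np.array([0,-.0007]); q=att(0,0)
th0=np.radians(8-90)
P=lambda th: C+.020*np.array([np.cos(th),np.sin(th)])-off
cor=np.zeros(3); ee=lambda: np.array(arm.current_ee_pos())
def go(t,v,g=.6):
    global cor
    t=np.array(t); arm.line_to(t+cor,q,v=v); e=t-ee(); cor=np.clip(cor+g*e,-.004,.004); return e
go([*P(th0),.175],.15); arm.hold(.2); cor=np.array([*P(th0),.175])-ee(); print('cor',cor)
go([*P(th0),.155],.06); arm.hold(.2); F0=np.array(arm.current_force()); print('e',np.array([*P(th0),.155])-ee(),arm.current_clock())
go([*P(th0),.145],.03); arm.hold(.2); print('press',np.array(arm.current_force())-F0,ee(),arm.current_clock())
E=[];Fz=[]
for i in range(1,42):
    E.append(go([*P(th0+np.radians(9*i)),.145],.02,.3)); Fz.append(arm.current_force()[2]-F0[2])
print('err mm',np.round(np.abs(E).max(0)*1e3,2),'Fz',np.round(Fz,1),arm.current_clock())
x=ee(); arm.line_to([x[0],x[1],.20],q,v=.1); print(arm.current_clock(),np.array(arm.current_force())-F0)
arm.line_to([.46,-.0,.30],q,v=.25); o=snap('d1')
for n,(p,c) in o.items():
    hsv=cv2.cvtColor(p,cv2.COLOR_RGB2HSV); near=np.hypot(c[...,0]-C[0],c[...,1]-C[1])<.07
    rep(n,c[near&(hsv[...,1]>110)&(c[...,2]>.04)&(c[...,2]<.048)])
```

```text
cor [-0.00040962 -0.00037482 -0.00076965]
e [0.00025068 0.00018046 0.00054688] 29.0583
press [-0.44646602  0.97419732  1.38759064] [0.49153306 0.16297096 0.14511721] 29.7167
err mm [0.23 0.22 0.1 ] Fz [ 2.   1.5  2.4  1.6  2.6  1.7  2.9  2.4  2.   1.4  1.2  1.7  1.5  2.
  1.5  0.9  1.1  0.8  0.3  1.   2.   0.8  0.3 -0.3  0.4  1.4  0.5  1.
  0.9  1.9  1.7  0.5 -0.   1.3  0.3  1.2  0.7  0.8 -0.   0.3  0.1] 42.35
43.05 [0.29498694 0.74406022 0.19606603]
top 228 z [0.0406 0.0438 0.0467] rect [485.7 175.3] [52.5 52.2] 32.3
side 314 z [0.0403 0.0444 0.0463] rect [486.  176.1] [55.4 58.1] 32.4
```

The case was dragged: it moved 7 mm and turned 24 degrees, so that pass can't be relied on. I'll check the case and the tool in the saved pictures, then repeat the pass from the neck.

Run:
```python
from h import *
e=np.array(arm.current_ee_pos()); print(e)
S={n:np.load(f's_{n}.npz') for n in('top','side')}
p,d=S['side']['p'],S['side']['d']; c=cloud('side',d)
near=np.hypot(c[...,0]-e[0],c[...,1]-e[1])<.03
b=e[2]-.046
for nm,z0,z1 in(('ball',b-.064,b-.047),('nose',b-.034,b-.01),('handle',b+.02,b+.06)):
    m=near&(c[...,2]>z0)&(c[...,2]<z1)
    if nm=='handle': h=cv2.cvtColor(p,cv2.COLOR_RGB2HSV); m&=(h[...,1]>90)
    v,u=np.nonzero(m); z=b-.053 if nm=='ball' else c[...,2][m].mean()
    print(nm,len(u),[u.mean(),v.mean()],'exp',proj('side',[*e[:2],z]),'zmin',c[...,2][m].min(),'surf',c[m].mean(0)-e)
m=(np.hypot(c[...,0]-e[0],c[...,1]-e[1])<.045)&(c[...,2]>b+.001)&(c[...,2]<b+.009)
(x,y),r=cv2.minEnclosingCircle(c[m][:,:2].astype(np.float32)*1000);print('guard',x,y,r,np.percentile(c[m][:,2],[5,50,95])-b)
G=c[m]; print('tilt fit dz/dx,dz/dy',np.linalg.lstsq(np.c_[G[:,:2]-G[:,:2].mean(0),np.ones(len(G))],G[:,2],rcond=None)[0])
u,v=proj('side',[*e[:2],e[2]-.05])[0].astype(int)
a=[cv2.resize(S['top']['p'][160:220,130:200],(400,343),interpolation=2),cv2.resize(p[v-60:v+60,u-70:u+70],(400,343),interpolation=2)]
cv2.imwrite('pics/d1c.png',np.hstack(a)[...,::-1])
```

```text
[0.45980227 0.0012644  0.29951816]
ball 21 [np.float64(248.71428571428572), np.float64(152.28571428571428)] exp [[248.63848783 152.36338119]] zmin 0.19708163596479233 surf [-0.00127017  0.00204209 -0.09765477]
nose 70 [np.float64(248.95714285714286), np.float64(140.62857142857143)] exp [[248.8369386  139.98611918]] zmin 0.2196696153364307 surf [-0.00195006  0.00306815 -0.06807017]
handle 212 [np.float64(249.02358490566039), np.float64(114.38679245283019)] exp [[249.26757545 113.20463157]] zmin 0.2736326862784081 surf [-0.00312261  0.00702011 -0.00471831]
guard 459.7427673339844 -0.6239709258079529 31.127431869506836 [0.00266417 0.00683359 0.00786628]
tilt fit dz/dx,dz/dy [ 0.01772967 -0.02517362  0.2597733 ]
```

View pics/d1c.png

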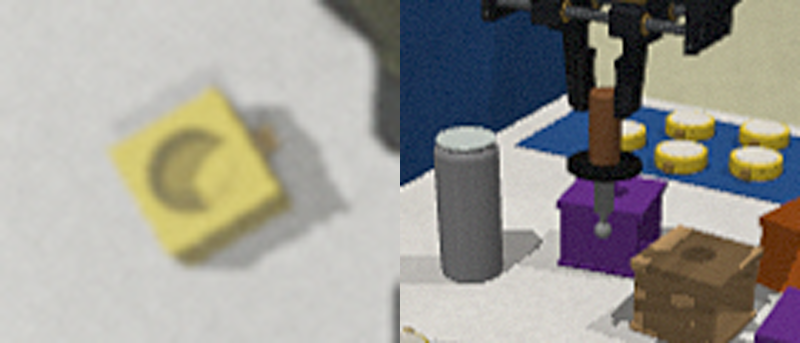

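Left crop: the case is still mouth up, neck at (265,138), yaw about 32°. Right crop: the tool is still straight in the grip. The lateral force at first contact points to the ball sitting inside the edge and wedging the case. I'll repeat lighter and just on the land beside the edge, following the case with the side camera.

Run:
```python
from h import *
q=att(0,0); off=np.array([0,-.0007]); r=.0212; Z=.1458
ee=lambda: np.array(arm.current_ee_pos())
def look(C,yaw):
    p,d=arm.read_camera('side'); c=cloud('side',d); h=cv2.cvtColor(p,cv2.COLOR_RGB2HSV)
    m=(np.hypot(c[...,0]-C[0],c[...,1]-C[1])<.05)&(h[...,1]>110)&(h[...,0]>20)&(c[...,2]>.04)&(c[...,2]<.048)
    (x,y),s,a=cv2.minAreaRect(c[m][:,:2].astype(np.float32)*1000)
    a=yaw+(a-yaw+45)%90-45
    return np.array([x,y])/1e3,a,s,m.sum()
C=np.array([.4860,.1757]); yaw=32.; bias=None
P=lambda ph: C+r*np.array([np.cos(np.radians(yaw-90+ph)),np.sin(np.radians(yaw-90+ph))])-off
cor=np.zeros(3)
def go(t,v,g=.3):
    global cor
    t=np.array(t); arm.line_to(t+cor,q,v=v); cor=np.clip(cor+g*(t-ee()),-.004,.004)
go([*P(-4),.175],.22); arm.hold(.1); cor=np.array([*P(-4),.175])-ee()
c0,a0,s,n=look(C,yaw); print('look',c0,a0,s,n); bias=C-c0
go([*P(-4),.155],.08,0); arm.hold(.1); F0=np.mean([arm.current_force() for _ in range(3)],0)
go([*P(-4),Z],.03); arm.hold(.1); print('press',np.array(arm.current_force())-F0,ee(),arm.current_clock())
L=[]
for i in range(0,32):
    go([*P(12*i),Z],.03); L.append(np.array(arm.current_force())-F0)
    if i%3==2:
        c1,a1,s,n=look(C,yaw); ok=abs(s[0]-57)<4 and abs(s[1]-57)<4 and np.hypot(*(c1+bias-C))<.006 and abs(a1-yaw)<12
        if ok: C=C+.6*(c1+bias-C); yaw+=.6*(a1-yaw)
        print(12*i,np.round(c1*1e3,1),round(a1,1),np.round(s,1),n,ok,round(yaw,1),np.round(C*1e3,1))
    if arm.current_clock()>61: print('time!',i);break
print('Fz',np.round([x[2] for x in L],1),'mean',np.mean(L,0),arm.current_clock())
x=ee(); arm.line_to([x[0],x[1],.20],q,v=.15); print(arm.current_clock(),np.array(arm.current_force())-F0)
```

```text
look [0.48561795 0.17691101] 32.84383773803711 (55.291805267333984, 58.65465545654297) 314
press [-0.08047295 -0.56538009  1.25600145] [0.4958816  0.15900251 0.14545171] 46.375
24 [486.3 175.7] 32.6 [55.4 59.2] 303 True 32.4 [486.4 175. ]
60 [486.3 175.8] 32.6 [55.3 59.5] 292 True 32.5 [486.6 174.7]
96 [486.1 176.1] 32.8 [55.3 57.7] 279 True 32.7 [486.5 174.8]
132 [485.3 177.2] 32.6 [55.3 56.2] 271 True 32.6 [486.  175.6]
168 [485.8 176.4] 33.4 [55.5 58.9] 288 True 33.1 [486.2 175.3]
204 [483.7 177.4] 36.4 [55.7 60.1] 284 True 35.1 [484.9 175.8]
240 [481.3 178.4] 40.0 [56.2 57.8] 273 True 38.0 [483.  176.7]
276 [481.8 178.5] 41.4 [56.  58.9] 278 True 40.1 [482.5 177. ]
312 [481.1 178.8] 40.3 [56.1 56.3] 298 True 40.2 [481.9 177.4]
348 [482.4 177.8] 41.9 [56.1 58.3] 304 True 41.2 [482.4 176.9]
Fz [0.8 2.5 1.7 0.8 1.8 0.7 2.  0.7 1.3 0.9 1.3 0.8 0.6 1.4 1.2 1.  1.4 0.7
 1.  1.1 0.4 1.1 1.1 1.3 0.6 0.3 2.  1.7 0.3 1.8 1.  0.7] mean [-0.13096444 -0.06231031  1.12343359] 56.375
56.8833 [ 0.0388696  -0.64325222 -0.46886021]
```

Contact held all the way round, and the tip followed the case. Now I hang the tool back.

Run:
```python
from h import *
q=att(0,0); t=np.array([.4655,-.2160])
ee=lambda: np.array(arm.current_ee_pos())
x=ee(); arm.line_to([x[0],x[1],.235],q,v=.2); arm.line_to([*t,.235],q,v=.3); e=np.array([*t,.235])-ee(); print(e,arm.current_clock())
arm.line_to([*(t+e[:2]),.16],q,v=.15); arm.line_to([*(t+e[:2]),.129],q,v=.08)
print(ee(),arm.current_force(),arm.current_clock())
arm.open_gripper(); arm.line_to([*(t+e[:2]),.24],q,v=.2); print(arm.current_clock())
p,d=arm.read_camera('side'); c=cloud('side',d); near=np.hypot(c[...,0]-t[0],c[...,1]-t[1])<.045
rep('guard',c[near&(c[...,2]>.0855)&(c[...,2]<.095)]); rep('handle',c[near&(c[...,2]>.12)&(c[...,2]<.155)])
cv2.imwrite('pics/end.png',p[...,::-1])
```

```text
[-1.31210390e-04 -1.60373581e-03 -3.74707705e-05] 58.6333
[ 0.4654674  -0.21754596  0.12899702] [ 0.32512114  0.62464429 -0.04586208] 59.825
61.5583
guard 138 z [0.0857 0.0892 0.0942] rect [ 465.4 -217.3] [57.9 55.6] 20.6
handle 98 z [0.1208 0.1367 0.1485] rect [ 463.9 -216.6] [24.3 19.3] 44.1
```

View pics/end.png

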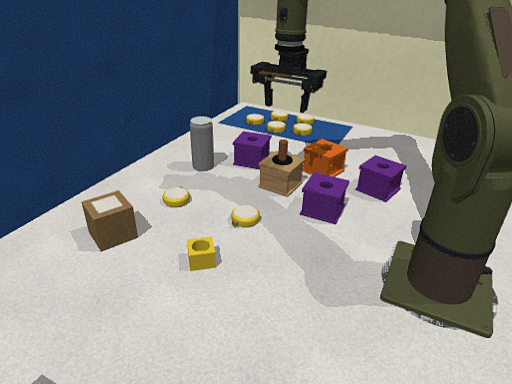

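The tool hangs upright in the wooden stand at (283,152), the case is mouth up at (201,250), the gripper is clear and nothing else has moved.

```bash
python3 -c "
from bench import arm
print(arm.close_job())"
```

```text
the job is handed in; nothing more can be done
None
```

I handed the job in at about 62 s of the 72 s: the case is mouth up and the tool hangs upright in its stand, but the rim took two passes because the first dragged the case about 7 mm and turned it 24°. The second went all the way round from the neck and kept touching as far as the noisy force readings show, though the case still crept about 4 mm and 9°; no bystanders appeared to move in the last picture.

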